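# Refit the mixer's fuse and unlock the tab-lock selector

### The job

Put the plaster mixer's supply back in service: with the selector still at its red mark, take the fuse with the green band from the wooden rack, centre it over the two brass spring clips of the grey supply unit and press it down until it snaps fully home at both ends. Then pinch both yellow tabs of the selector together to unlock it, turn it clockwise all the way from the red mark to the green mark, and let go so that both tabs spring back out and lock it there. Leave the red-banded fuse in the rack, do not force the selector round with its tabs unpinched, and do not disturb the plaster swan.

Things in the scene. Friction and masses are not known exactly. Their poses are not given: they have to be found in the camera images.
- fuse_good: the sound fuse to be fitted: a rigid cylinder 150 mm long, 34 mm in diameter, 0.17 to 0.29 kg, cream tube with a wide green band round the middle and a brass cap 37 mm long on each end. Origin at its centre; its own y axis is the cylinder's axis (both ends are alike). It starts lying level in one of the rack's two places, 45 mm above the table (centre), the middle 70 mm of it free for fingers on both sides
- fuse_spent: the spent fuse, same size and shape but with a wide red band; origin at its centre, y along its axis. It lies in the rack's other place and stays there
- fuse_rack: wooden rack fixed to the table, 170 mm (its x) by 130 mm (its y), origin under its centre. Its two V-shaped places hold fuses parallel to its y axis, at x = -55 mm and x = +55 mm, each on two V blocks at y = -46 and +46 mm (18 mm wide, tops below 40 mm); the board between is 10 mm thick
- supply_unit: grey fixed supply unit, 130 mm (its x) by 325 mm (its y), flat top 30 mm high, origin under its middle on the table. The two brass fuse clips stand around its y = -85 mm, 110 mm apart (centres), each 14 mm wide, with 90 mm free between them for fingers; the selector stands at y = +100 mm on a black block 46 mm high
- clip_seat (a point): centre of the fuse when fully home, 75 mm above the table; the fuse's axis then lies along this point's y. The C clips, at y = -55 and +55 mm from here, open upwards: spring jaws with flared lips, upper edges 26 mm and narrowest gap (25 mm) 14 mm above this point. Pressed straight down, the fuse snaps through at 10 to 20 N, then drops onto rests and is held
- selector_grip (a point): point on the selector's upright turning axis, 80 mm above the table, the height to pinch; it turns with the selector. Its y axis runs through the two yellow tabs, the white pointer points along -x. The tabs' upright outer faces are 54 mm apart, 26 mm wide, from 59 to 95 mm above the table. A steel lock ring of radius 42 mm lies below 56 mm
- selector (a joint): turn of the selector (rad), growing clockwise seen from above: 0 at the red mark (start, locked), 1.2 at the green mark, its stop. The tabs' teeth lock it in notches at 0 and 1.2 (0.04 rad of play); both tabs must be at least 4.6 mm in to leave a notch; in between a released tab rubs on the ring. Light friction (0.05 N m), no spring
- tab_a (a joint): how far the tab on the +y side of selector_grip is pushed in (m): 0 fully out, 0.0075 fully in (the two tabs are then 39 mm apart); its spring pushes back with 3 N when out, 8.5 N fully in
- tab_b (a joint): the same for the tab on the -y side
- swan: white plaster swan figurine, loose, about 210 mm tall, 170 mm long, origin under its foot; not to be disturbed
Things that resemble listed ones, but are neither listed nor needed, are in the scene too. What is shaped like the fuse_good but black is not meant.

How it is judged:
On the way, in this order (a step that is already met when the one before it is completed fails the run):
1. the green-banded fuse is snapped home in both clips while the selector is still at the red mark (x of fuse_good in the frame of clip_seat between -0.003 and 0.003 m and y of fuse_good in the frame of clip_seat between -0.01 and 0.01 m and z of fuse_good in the frame of clip_seat between -0.003 and 0.003 m and angle between the y axis of fuse_good and the y axis of clip_seat, either way round below 0.06 rad and value of joint selector below 0.1 rad), for 0.2 s.
2. with the fuse in, the selector is turned to the green mark (x of fuse_good in the frame of clip_seat between -0.003 and 0.003 m and y of fuse_good in the frame of clip_seat between -0.01 and 0.01 m and z of fuse_good in the frame of clip_seat between -0.003 and 0.003 m and angle between the y axis of fuse_good and the y axis of clip_seat, either way round below 0.06 rad and value of joint selector above 1.1 rad), for 0.2 s.
At the end, for the whole second after the job is handed in: the green-banded fuse lies at rest in both clips (centre within 3 mm of the seat across and in height, 10 mm along, axis within 0.06 rad), the selector stands at the green mark (1.13 rad or more) with both tabs sprung out to within 2 mm, and the red-banded fuse is still in the rack (x of fuse_good in the frame of clip_seat between -0.003 and 0.003 m and y of fuse_good in the frame of clip_seat between -0.01 and 0.01 m and z of fuse_good in the frame of clip_seat between -0.003 and 0.003 m and angle between the y axis of fuse_good and the y axis of clip_seat, either way round below 0.06 rad and value of joint selector above 1.13 rad and value of joint each of tab_a, tab_b below 0.002 m and linear speed of fuse_good below 0.02 m/s and distance between fuse_spent and fuse_rack below 0.1 m); the robot touches nothing.
It fails at once if the selector is forced round with a tab not pinched (value of joint selector between 0.2 and 1 rad and value of joint any of tab_a, tab_b below 0.002 m).
It fails at once if the red-banded fuse is taken out of its place or shifted by more than 15 mm (distance of fuse_spent from where it was at the start of the episode above 0.015 m).
It fails at once if the plaster swan is pushed by more than 20 mm or tipped (distance of swan from where it was at the start of the episode above 0.02 m or angle between swan's own z axis and vertical above 0.25 rad).
It also fails if it takes over 58 s, if anything falls off the work surface, if the arm or the gripper's body presses on something with over 40 N, if the wrist force passes 120 N, or if a joint passes its speed limit or range.

### The arm

A 6-joint arm with a two-finger parallel gripper is mounted at the origin on the work surface. World frame = base frame: x ahead of the robot, y to its left, z up, the work surface at z = 0. Lengths are in m, angles in rad, forces in N, time in s.
With the tool pointing down it reaches from about 0.3 to 0.875 m from the base axis. Payload 6.4 kg.
Tool frame: the origin (TCP) lies at the centre of the arm's flange, where the gripper is bolted on; the fingertips stand 173 mm ahead of it and the grasp point (between the pads) lies ctrl.grip_point_offset ahead of it (ctrl.grip_point_offset is the distance from the TCP to the grasp point, in m); z points along the fingers, y is the direction in which the jaws open and shut (so a half turn about z gives the same grasp; the last joint's range is limited). The gripper opens to 85 mm and grips with 20 to 120 N. Pads are 22 mm wide; open, the fingers measure 114 mm over their backs; the gripper's body (76 mm by 85 mm) begins 54 mm behind the grasp point. The pads swing forward as they close: fully open they stand 13 mm farther back than shut.
Start: joints at [-1.52, 0.181, 1.607, -0, 1.354, -0.206], TCP at [0.146, -0.556, 0.405] pointing down, gripper open.
Joint ranges: [-2.99, 2.99], [-0.89, 2.07], [0.3, 2.58], [-1.14, 4.28], [0, 2.63], [-3.12, 3.12]. Speed limits (rad/s): [2.57, 2.57, 3.01, 3.14, 3.14, 3.14].

### API

Orientations are given as a unit quaternion [w, x, y, z].
In Python, from bench import ctrl, cams, boxes_of, landmark_of gives the robot as it stands.
- The arm moves only by the shell command python3 -m handwheel 'ROWS'. ROWS is JSON, a list of rows, each an object with "offset": the shift along the tool's x, y, z in m, a list of three; "spin": the turn about the tool's z in degrees; "grip": the opening, from 0 (shut) to 1 (fully open). A call has 1 to 20 rows; each row is the pose to reach, as a shift and turn from the pose commanded when the call began, along the tool's axes at that moment; what a row does not reach only later rows make up. A row lasts 1/8 s, in which the tool goes at most 62.5 mm and 10.7 degrees, less where a joint would pass 70% of its speed; a pose out of reach is approached as far as the arm can. A call with a gripper value outside its range is refused whole. The fingers move at their own pace and stop on an object; the grip force is fixed at half the most. Time passes only in rows, so rows that repeat a pose let the fingers close. It gives the time, the measured TCP pose, the force and the opening at its end, in the units of the state.
- ctrl.get_obs(): the state, without advancing time (a new reading comes with each control period).
- cams.camera(name): name is "scene" or "side" or "wrist"; returns a dict with "color" (384x512x3 uint8, red, green, blue), "camera_matrix" (3x3 intrinsics, pixels), "distortion" ([k1, k2, p1, p2, k3] as OpenCV has them; the pictures are not rectified), "view" (4x4, takes a point from world to camera coordinates); the wrist camera has in their place "tool_from_camera" (4x4, takes a point from camera to tool coordinates, whose origin is the TCP and whose axes are the flange's). Camera axes: x right, y up, looking along -z (the intrinsics and any distortion apply to the point x, -y, -z); pixel columns grow to the right and rows downward; lengths in m; the calibration is good to about 2 mm. A picture is of the moment at which its call begins: read the wrist's pose just before it. There is no depth.
- ctrl.hand_in(): hands the job in, once; it reports no verdict.
Trained networks look in a picture, given as the dict that the camera call returned (one of the last four; its "shot" number tells which), for a name from the list of things; names that differ only in an ending like _2 or _b are one class to them, and where a whole thing is asked for, a point or a joint stands for the part that bears it (a point fixed in the world has none). Each returns a list of dicts, best first, with "confidence" (0 to 1); they miss things now and then, are a little off and sometimes report something else, mostly with a low value. They report only what shows in the picture. A call takes as long as a camera call. They do not tell look-alikes from the thing itself.
- boxes_of(picture, thing): "uv" ([column, row] in pixels, amid what is visible of it).
- landmark_of(picture, thing): "uv" ([column, row] in pixels: a listed point, or the origin of a listed thing).
The state is a dict: "time_s": time; "q": joint angles; "dq": joint speeds; "joint_efforts": joint torques, N m; "eef_pos": TCP position; "eef_rot": TCP orientation; "wrist_force": force on the tool from outside, world axes, zero at the start; "torque": the same for the moment, N m; "opening": opening from 0.0 (shut) to 1.0 (fully open).
Only numpy, scipy, OpenCV 4.12 (cv2) and the standard library are available. Lean on these libraries where they do the work, as an engineer would, in place of code of your own. Each camera call takes 0.05 s, during which the arm holds its last target.

## Working session

There is one attempt and no reset: what is moved stays moved. The work goes in short steps, Python scripts to look and compute and a shell command to move; the robot and the scene stay as the last step left them, time stands still between calls to the robot, and variables do not carry over. Pictures are saved under pics/ and viewed, and the job is handed in when it is done.

```bash
ls; mkdir -p pics
cat > h.py <<'E'
import numpy as np, cv2, json
from bench import ctrl, cams, boxes_of, landmark_of
def save(p,n): cv2.imwrite('pics/'+n+'.png', p['color'][:,:,::-1])
from scipy.spatial.transform import Rotation as R
def Rt(q): return R.from_quat([q[1],q[2],q[3],q[0]]).as_matrix()
def campose(p,obs=None):
    if 'view' in p:
        V=np.array(p['view']); T=np.linalg.inv(V)
    else:
        W=np.eye(4); W[:3,:3]=Rt(obs['eef_rot']); W[:3,3]=obs['eef_pos']; T=W@np.array(p['tool_from_camera'])
    return T
def ray(p,uv,obs=None):
    T=campose(p,obs); K=np.array(p['camera_matrix']); D=np.array(p['distortion'],float)
    n=cv2.undistortPoints(np.array([[uv]],float),K,D)[0,0]
    d=T[:3,:3]@np.array([n[0],-n[1],-1.]); return T[:3,3],d/np.linalg.norm(d)
def atz(p,uv,z,obs=None):
    o,d=ray(p,uv,obs); return o+d*(z-o[2])/d[2]
def tri(rays):
    A=np.zeros((3,3));b=np.zeros(3)
    for o,d in rays:
        M=np.eye(3)-np.outer(d,d);A+=M;b+=M@o
    x=np.linalg.solve(A,b); return x,[float(np.linalg.norm(np.cross(x-o,d))) for o,d in rays]
def proj(p,X,obs=None):
    T=np.linalg.inv(campose(p,obs)); c=T[:3,:3]@np.array(X)+T[:3,3]
    c=np.array([[c[0],-c[1],-c[2]]]); return cv2.projectPoints(c,np.zeros(3),np.zeros(3),np.array(p['camera_matrix']),np.array(p['distortion'],float))[0][0,0]
E
python3 - <<'E'
from h import *
np.set_printoptions(precision=4,suppress=True)
print(ctrl.get_obs(), ctrl.grip_point_offset)
for n in ['scene','side','wrist']:
    p=cams.camera(n); save(p,n+'0')
    print(n,campose(p,ctrl.get_obs())[:3,3])
    for t in ['fuse_good','fuse_spent','fuse_rack','supply_unit','clip_seat','selector_grip','swan']:
        try: print(t,[(np.round(r['uv'],1).tolist(),round(r['confidence'],2)) for r in landmark_of(p,t)][:4])
        except Exception as e: print(t,e)
E
```

```text
pics
{'time_s': 0.0, 'q': array([-1.5203,  0.1815,  1.608 , -0.    ,  1.3538, -0.2063]), 'dq': array([-0.0007,  0.0002, -0.0003, -0.001 ,  0.0006, -0.0001]), 'joint_efforts': array([  0.0007, -44.4872, -35.1335,  -0.0002,   0.0091,   0.    ]), 'eef_pos': array([ 0.1461, -0.5559,  0.4038]), 'eef_rot': array([-0.0009,  0.9918,  0.1281,  0.0001]), 'wrist_force': array([-0.8187,  0.5693,  0.3921]), 'torque': array([-0.0321,  0.0202, -0.0092]), 'opening': 1.002837225585326} 0.1547
scene [ 0.9577 -0.8063  1.1821]
fuse_good [([226.8, 299.2], 0.94), ([130.0, 247.9], 0.58), ([133.4, 338.1], 0.56)]
fuse_spent [([197.5, 272.3], 0.68)]
fuse_rack [([211.4, 291.8], 0.81)]
supply_unit [([310.1, 207.1], 0.81), ([320.3, 166.7], 0.39)]
clip_seat [([305.0, 211.2], 0.58)]
selector_grip [([322.2, 168.6], 0.61)]
swan []
side [ 0.165  -0.9737  1.2644]
fuse_good [([318.3, 253.9], 0.77), ([299.1, 325.7], 0.59), ([224.9, 290.5], 0.56)]
fuse_spent [([282.0, 261.7], 0.8)]
fuse_rack [([298.5, 267.0], 0.64)]
supply_unit [([280.4, 179.2], 0.8)]
clip_seat [([291.7, 183.3], 0.96)]
selector_grip [([274.1, 148.9], 0.62)]
swan [([263.5, 131.0], 0.59)]
wrist [ 0.2256 -0.5347  0.3737]
fuse_good [([76.7, 48.8], 0.58)]
fuse_spent []
fuse_rack []
supply_unit []
clip_seat []
selector_grip []
swan []
```

View pics/scene0.png

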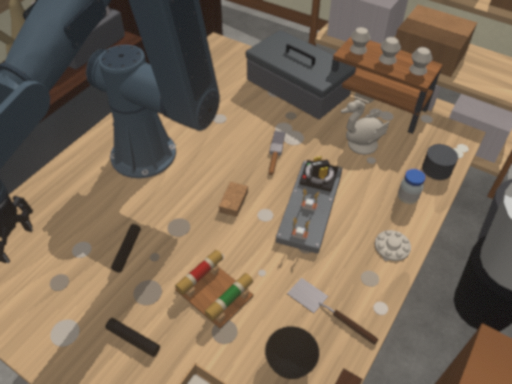

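View pics/side0.png

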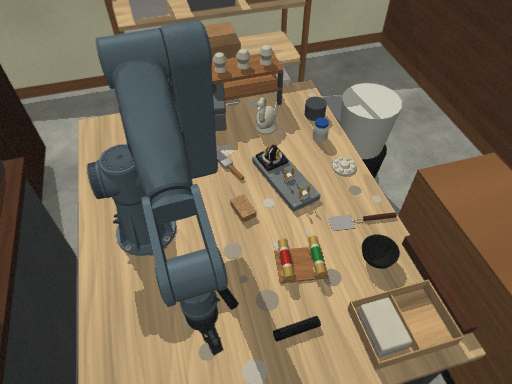

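View pics/wrist0.png

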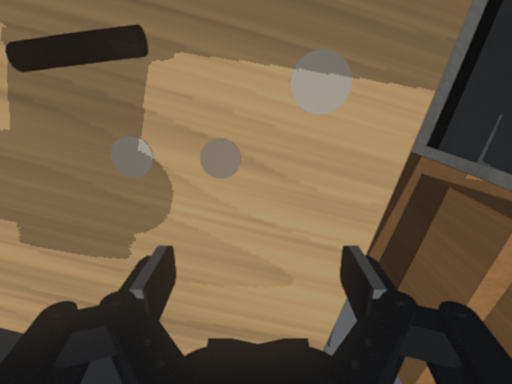

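Run:
```python
from h import *
np.set_printoptions(precision=4,suppress=True)
a=cams.camera('scene');b=cams.camera('side')
print(a['camera_matrix'],a['distortion'],b['camera_matrix'])
for n,u,v in [('good',[226.8,299.2],[318.3,253.9]),('spent',[197.5,272.3],[282,261.7]),('rack',[211.4,291.8],[298.5,267]),('seat',[305,211.2],[291.7,183.3]),('sel',[322.2,168.6],[274.1,148.9]),('unit',[310.1,207.1],[280.4,179.2])]:
    print(n,*tri([ray(a,u),ray(b,v)]))
```

```text
[[497.8124   0.     247.9361]
 [  0.     497.8124 196.8829]
 [  0.       0.       1.    ]] [-0.0719  0.      0.      0.      0.    ] [[406.5228   0.     257.4128]
 [  0.     406.5228 194.505 ]
 [  0.       0.       1.    ]]
good [ 0.5689 -0.3175  0.0595] [0.0044263303984384515, 0.00442633039843839]
spent [ 0.4464 -0.2865  0.0262] [0.0023793839878564244, 0.00237938398785642]
rack [ 0.5025 -0.3045 -0.0028] [0.004556636739380714, 0.004556636739380837]
seat [0.5937 0.0423 0.0419] [0.005047241923546113, 0.005047241923546142]
sel [0.5688 0.1952 0.0865] [0.004410850403483429, 0.0044108504034832815]
unit [ 0.5766  0.122  -0.0223] [0.0017578559818060481, 0.0017578559818060885]
```

The scene picture shows the red fuse at (200,271), green at (230,297), unit at about (310,207) with the selector at (320,170), and the swan at (366,130). Black look-alikes lie at (126,247) and (132,337). Next I'll bring the wrist camera over the rack.

```bash
python3 -m handwheel '[{"offset":[0.3,-0.14,0],"spin":0,"grip":1},{"offset":[0.33,-0.15,0],"spin":0,"grip":1},{"offset":[0.33,-0.15,0],"spin":0,"grip":1},{"offset":[0.33,-0.15,0],"spin":0,"grip":1},{"offset":[0.33,-0.15,0],"spin":0,"grip":1},{"offset":[0.33,-0.15,0],"spin":0,"grip":1},{"offset":[0.33,-0.15,0],"spin":0,"grip":1},{"offset":[0.33,-0.15,0],"spin":0,"grip":1},{"offset":[0.33,-0.15,0],"spin":0,"grip":1}]'
cat > look.py <<'E'
from h import *
import sys,pickle
np.set_printoptions(precision=4,suppress=True)
o=ctrl.get_obs(); p=cams.camera('wrist'); n=sys.argv[1]; save(p,n)
print(o['time_s'],o['eef_pos'],campose(p,o)[:3,3],o['wrist_force'],o['opening'])
for t,z in [('fuse_good',.045),('fuse_spent',.045),('clip_seat',.075),('selector_grip',.08),('swan',0)]:
    if len(sys.argv)>2 and t not in sys.argv[2:]: continue
    print(t,[(np.round(r['uv'],1).tolist(),round(r['confidence'],2),atz(p,r['uv'],z,o).tolist()[:2]) for r in landmark_of(p,t)][:3])
pickle.dump((p,o),open('pics/'+n+'.pkl','wb'))
E
python3 look.py w1
```

```text
time_s: 2.42
eef_pos: [0.4263, -0.3282, 0.4047]
eef_rot: [0.0, 0.992, 0.127, -0.0]
wrist_force: [-0.3, -0.2, 0.6]
opening: 1.002
2.425 [ 0.4263 -0.3282  0.4047] [ 0.5058 -0.3069  0.3737] [-0.3382 -0.1551  0.6194] 1.0015492420771515
fuse_good [([392.7, 198.1], 0.94, [0.42826869333437384, -0.49761807416926285]), ([270.4, 29.3], 0.74, [0.5671667519686566, -0.3049441407659708]), ([220.6, 294.8], 0.73, [0.23742882548222932, -0.3251426805341365])]
fuse_spent [([233.0, 128.3], 0.92, [0.4604946127320938, -0.2909521167176874])]
clip_seat []
selector_grip []
swan []
```

View pics/w1.png

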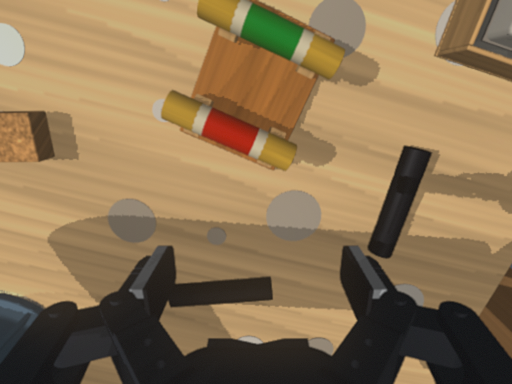

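```bash
python3 -m handwheel '[{"offset":[0.232,-0.279,0],"spin":-75,"grip":1},{"offset":[0.232,-0.279,0],"spin":-75,"grip":1},{"offset":[0.232,-0.279,0],"spin":-75,"grip":1},{"offset":[0.232,-0.279,0],"spin":-75,"grip":1},{"offset":[0.232,-0.279,0],"spin":-75,"grip":1},{"offset":[0.232,-0.279,0],"spin":-75,"grip":1},{"offset":[0.232,-0.279,0],"spin":-75,"grip":1},{"offset":[0.232,-0.279,0],"spin":-75,"grip":1},{"offset":[0.232,-0.279,0],"spin":-75,"grip":1},{"offset":[0.232,-0.279,0],"spin":-75,"grip":1},{"offset":[0.232,-0.279,0],"spin":-75,"grip":1}]'
python3 look.py w2; python3 -m handwheel '[{"offset":[0.04,0,0],"spin":0,"grip":1},{"offset":[0.08,0,0],"spin":0,"grip":1},{"offset":[0.08,0,0],"spin":0,"grip":1},{"offset":[0.08,0,0],"spin":0,"grip":1},{"offset":[0.08,0,0],"spin":0,"grip":1}]'
python3 look.py w3
```

```text
time_s: 4.1
eef_pos: [0.5806, 0.0009, 0.4048]
eef_rot: [0.0, 0.71, 0.705, 0.0]
wrist_force: [0.3, -0.2, -0.4]
opening: 1.0
4.1 [0.5806 0.0009 0.4048] [0.5808 0.0839 0.3738] [ 0.2905 -0.2341 -0.3999] 0.9999218516470708
fuse_good []
fuse_spent [([176.9, 350.8], 0.61, [0.4573824196599373, -0.2831633263633357])]
clip_seat [([280.5, 153.0], 0.77, [0.6043679923308231, 0.02183411366802796])]
selector_grip [([258.0, 75.2], 0.39, [0.5814085837463406, 0.09782523718784483])]
swan []
time_s: 5.03
eef_pos: [0.5812, 0.0807, 0.4047]
eef_rot: [0.0, 0.709, 0.705, -0.0]
wrist_force: [-0.7, -0.1, 0.2]
opening: 0.999
5.025 [0.5812 0.0807 0.4047] [0.5813 0.1637 0.3737] [-0.7145 -0.1143  0.1947] 0.9990827276643831
fuse_good []
fuse_spent []
clip_seat [([278.6, 221.7], 0.93, [0.6042437186027046, 0.022947947249337186])]
selector_grip [([230.2, 50.8], 0.98, [0.5562393477349412, 0.19895411833245555])]
swan []
```

View pics/w2.png

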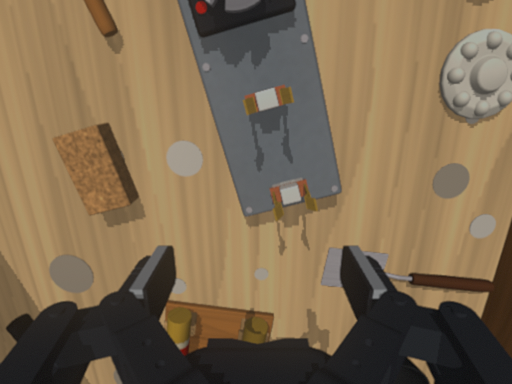

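View pics/w3.png

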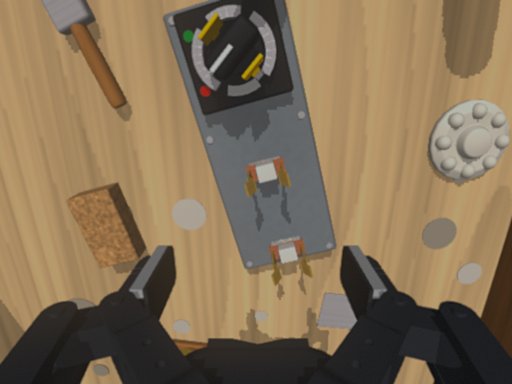

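Run:
```python
import cv2,numpy as np
a=cv2.imread('pics/w2.png');b=cv2.imread('pics/w3.png')
c=cv2.resize(a[70:230,220:350],None,fx=5/1.6,fy=5/1.6,interpolation=cv2.INTER_CUBIC)
d=cv2.resize(b[130:290,220:350],None,fx=5/1.6,fy=5/1.6,interpolation=cv2.INTER_CUBIC)
cv2.imwrite('pics/z1.png',np.hstack([c,d[:,:394]])[:, :800])
cv2.imwrite('pics/z2.png',cv2.resize(b[0:120,160:300],None,fx=5,fy=5,interpolation=cv2.INTER_CUBIC))
```

```text
(no output)
```

View pics/z1.png

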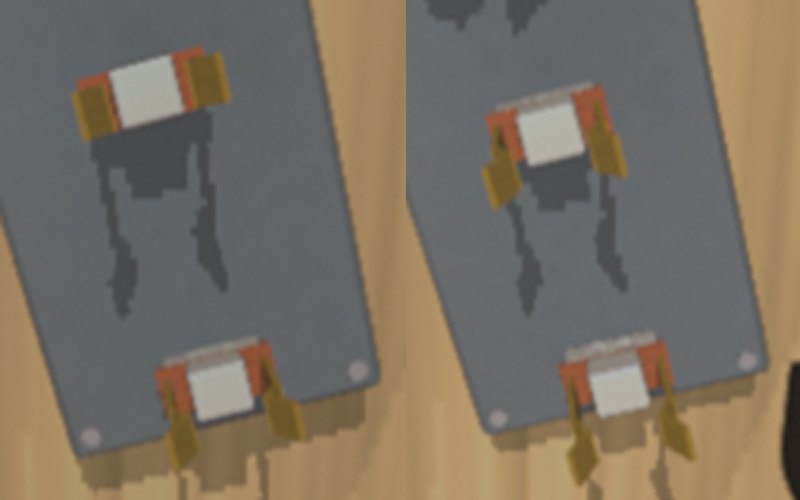

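View pics/z2.png

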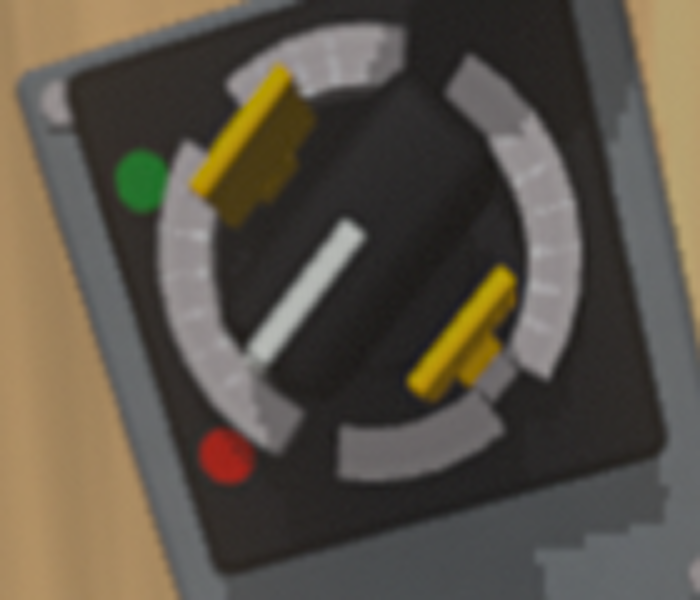

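```bash
cat > m1.py <<'E'
from h import *
import pickle
np.set_printoptions(precision=4,suppress=True)
p2,o2=pickle.load(open('pics/w2.pkl','rb'));p3,o3=pickle.load(open('pics/w3.pkl','rb'))
U,e1=tri([ray(p2,(268.5,100.7),o2),ray(p3,(267.7,183),o3)])
L,e2=tri([ray(p2,(294.7,206.6),o2),ray(p3,(291.5,271.6),o3)])
S,e3=tri([ray(p2,(280.5,153),o2),ray(p3,(278.6,221.7),o3)])
print(U,e1,L,e2,'seat',S,e3); print('mid',(U+L)/2,np.linalg.norm(U-L),np.degrees(np.arctan2(*(U-L)[[1,0]])))
for z in(.09,.095,.1):
  q=[atz(p3,(208.4,26.4),z,o3),atz(p3,(252.4,66.4),z,o3)]
  print('sel',(q[0]+q[1])/2,np.linalg.norm(q[0]-q[1]),np.degrees(np.arctan2(*(q[0]-q[1])[[1,0]])))
for p,o in((p2,o2),(p3,o3)):
  print([atz(p,u,.095,o)[:2] for u in ((268.5,100.7),(294.7,206.6)) ] if p is p2 else [atz(p,u,.095,o)[:2] for u in ((267.7,183),(291.5,271.6))])
# unit corners/bolts at z .03 and pointer
print('tool x head',np.degrees(np.arctan2(Rt(o3['eef_rot'])[1,0],Rt(o3['eef_rot'])[0,0])),o3['q'])
p1,o1=pickle.load(open('pics/w1.pkl','rb'))
E
python3 m1.py
```

```text
[0.591  0.0749 0.0942] [4.804826440969088e-05, 4.804826440983742e-05] [ 0.6188 -0.0315  0.0921] [8.332171839070364e-05, 8.332171839066164e-05] seat [0.6046 0.021  0.0708] [6.620803934103613e-05, 6.620803934076925e-05]
mid [0.6049 0.0217 0.0931] 0.11007787303628398 104.66020936445828
sel [0.5577 0.2011 0.09  ] 0.050515818235447284 139.0126554102913
sel [0.5581 0.2005 0.095 ] 0.04962547490005087 139.0126554102913
sel [0.5585 0.1998 0.1   ] 0.04873513156465438 139.01265541029125
[array([0.5909, 0.075 ]), array([ 0.6185, -0.0303])]
[array([0.591 , 0.0752]), array([ 0.6184, -0.0295])]
tool x head 89.65380747205207 [-0.0642  0.2066  1.5767 -0.0003  1.3583 -0.0581]
```

```bash
python3 -m handwheel '[{"offset":[-0.44,-0.02,0],"spin":0,"grip":1},{"offset":[-0.44,-0.02,0],"spin":0,"grip":1},{"offset":[-0.44,-0.02,0],"spin":0,"grip":1},{"offset":[-0.44,-0.02,0],"spin":0,"grip":1},{"offset":[-0.44,-0.02,0],"spin":0,"grip":1},{"offset":[-0.44,-0.02,0],"spin":0,"grip":1},{"offset":[-0.44,-0.02,0],"spin":0,"grip":1},{"offset":[-0.44,-0.02,0],"spin":0,"grip":1},{"offset":[-0.44,-0.02,0],"spin":0,"grip":1},{"offset":[-0.44,-0.02,0],"spin":0,"grip":1},{"offset":[-0.44,-0.02,0],"spin":0,"grip":1}]'
python3 look.py w4 fuse_good fuse_spent
python3 -c "
import cv2,numpy as np
a=cv2.imread('pics/w1.png')[0:170,150:350];b=cv2.imread('pics/w4.png')[40:240,130:380]
cv2.imwrite('pics/z3.png',cv2.resize(a,None,fx=4,fy=3.5*4/3.5,interpolation=2)[:600]);cv2.imwrite('pics/z4.png',cv2.resize(b,None,fx=3,fy=3,interpolation=2))"
```

```text
time_s: 6.7
eef_pos: [0.5594, -0.3569, 0.405]
eef_rot: [0.0, 0.708, 0.706, 0.0]
wrist_force: [-0.6, 0.1, -0.2]
opening: 1.001
6.7 [ 0.5594 -0.3569  0.405 ] [ 0.5592 -0.2738  0.374 ] [-0.6374  0.0774 -0.2267] 1.0009852141961786
fuse_good [([262.3, 119.1], 0.61, [0.5645313794856943, -0.3040004105383167])]
fuse_spent [([163.5, 103.5], 0.77, [0.45652586094507563, -0.2866657762751402])]
```

View pics/z3.png

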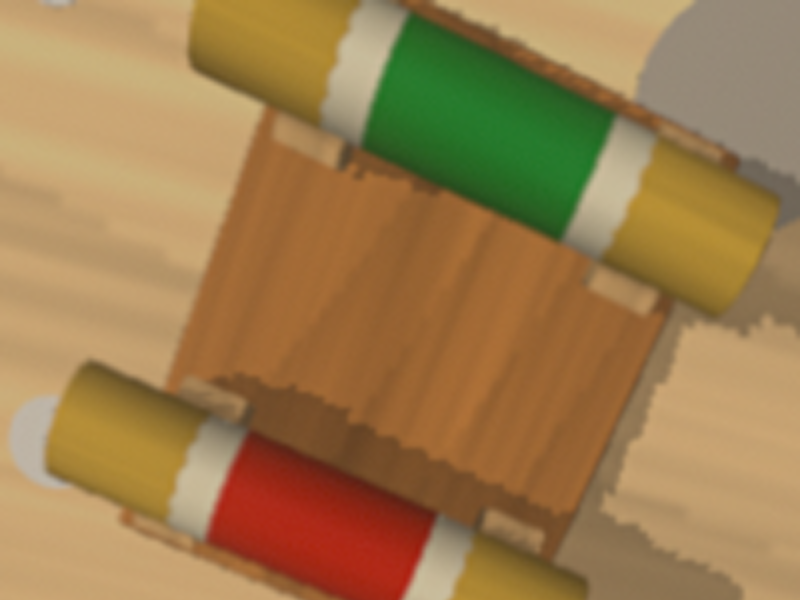

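View pics/z4.png

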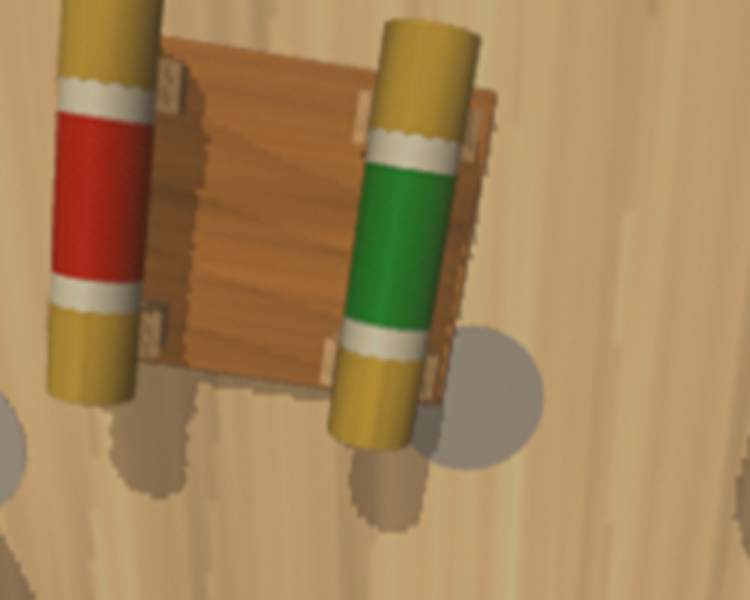

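Run:
```python
from h import *
import pickle
np.set_printoptions(precision=4,suppress=True)
p1,o1=pickle.load(open('pics/w1.pkl','rb'));p4,o4=pickle.load(open('pics/w4.pkl','rb'))
print(tri([ray(p1,(272,31.9),o1),ray(p4,(263.7,122.4),o4)]))
for z in (.045,.055):
  a,b=atz(p4,(268,96.8),z,o4),atz(p4,(259.5,148),z,o4); print((a+b)/2,np.degrees(np.arctan2(*(a-b)[[1,0]])))
  a,b=atz(p1,(246.9,19.75),z,o1),atz(p1,(297.1,44),z,o1); print((a+b)/2,np.degrees(np.arctan2(*(a-b)[[1,0]])))
a=tri([ray(p1,(246.9,19.75),o1),ray(p4,(268,96.8),o4)]);b=tri([ray(p1,(297.1,44),o1),ray(p4,(259.5,148),o4)]);print(a,b,np.degrees(np.arctan2(*(a[0]-b[0])[[1,0]])))
M=Rt(o4['eef_rot']);print(M, np.degrees(np.arctan2(M[1,0],M[0,0])))
g=np.array([0.5655,-0.305,.405]);print(M.T@(g-o4['eef_pos']))
```

```text
(array([ 0.5659, -0.3075,  0.0426]), [0.00040784435027246097, 0.00040784435027256056])
[ 0.566  -0.3083  0.045 ] 80.6116545550285
[ 0.5653 -0.3074  0.045 ] 81.10343410227138
[ 0.5658 -0.3073  0.055 ] 80.6116545550284
[ 0.5635 -0.3074  0.055 ] 81.10343410227146
(array([ 0.5705, -0.2799,  0.0422]), [0.000534480025186884, 0.0005344800251868639]) (array([ 0.5611, -0.3356,  0.0462]), [0.0005907029982907746, 0.000590702998290764]) 80.42246714735346
[[ 0.003   1.      0.0002]
 [ 1.     -0.003  -0.0001]
 [-0.0001  0.0002 -1.    ]] 89.82702010105699
[ 0.0519  0.006  -0.    ]
```

```bash
python3 -m handwheel '[{"offset":[0.049,0.0063,0.03],"spin":9,"grip":1},{"offset":[0.049,0.0063,0.08],"spin":9,"grip":1},{"offset":[0.049,0.0063,0.13],"spin":9,"grip":1},{"offset":[0.049,0.0063,0.17],"spin":9,"grip":1},{"offset":[0.049,0.0063,0.195],"spin":9,"grip":1},{"offset":[0.049,0.0063,0.205],"spin":9,"grip":1},{"offset":[0.049,0.0063,0.205],"spin":9,"grip":1},{"offset":[0.049,0.0063,0.205],"spin":9,"grip":1}]'
python3 look.py w5 fuse_good
```

```text
time_s: 7.85
eef_pos: [0.5661, -0.3098, 0.2013]
eef_rot: [0.001, 0.762, 0.648, 0.0]
wrist_force: [-0.5, -0.4, -0.3]
opening: 1.0
7.85 [ 0.5661 -0.3098  0.2013] [ 0.5791 -0.2279  0.1702] [-0.5347 -0.4443 -0.3255] 0.9997176017822332
fuse_good [([252.9, 257.0], 0.76, [0.5644786818930726, -0.3049085898862767])]
```

View pics/w5.png

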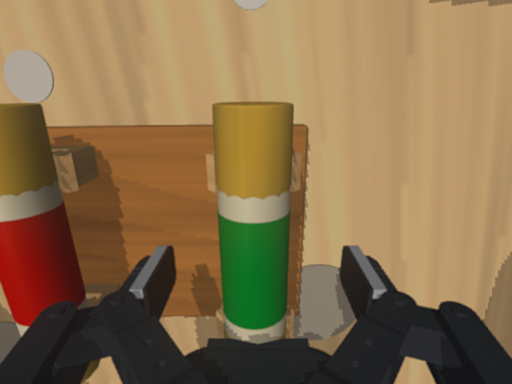

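The green fuse sits centred between the fingers (band at 253,270), and its axis is upright in the image. I'll close now.

```bash
python3 -m handwheel '[{"offset":[0,0,0],"spin":0,"grip":0},{"offset":[0,0,0],"spin":0,"grip":0},{"offset":[0,0,0],"spin":0,"grip":0},{"offset":[0,0,0],"spin":0,"grip":0},{"offset":[0,0,0],"spin":0,"grip":0},{"offset":[0,0,0],"spin":0,"grip":0},{"offset":[0,0,0],"spin":0,"grip":0},{"offset":[0,0,0],"spin":0,"grip":0},{"offset":[0,0,-0.01],"spin":0,"grip":0},{"offset":[0,0,-0.05],"spin":0,"grip":0},{"offset":[0,0,-0.1],"spin":0,"grip":0},{"offset":[0,0,-0.1],"spin":0,"grip":0},{"offset":[0,0,-0.1],"spin":0,"grip":0}]'
python3 look.py w6 fuse_good
```

```text
time_s: 9.57
eef_pos: [0.5651, -0.3091, 0.2993]
eef_rot: [-0.0, 0.762, 0.648, -0.0]
wrist_force: [-0.1, 0.6, -3.3]
opening: 0.383
9.575 [ 0.5651 -0.3091  0.2993] [ 0.5781 -0.2271  0.2683] [-0.1298  0.5912 -3.2724] 0.3825877686556145
fuse_good [([255.1, 259.3], 0.75, [0.553039782044515, -0.36644851319094685]), ([163.0, 370.5], 0.62, [0.43486293639651685, -0.4851945019941055]), ([197.9, 180.3], 0.2, [0.5196464775033132, -0.2869016252457248])]
```

View pics/w6.png

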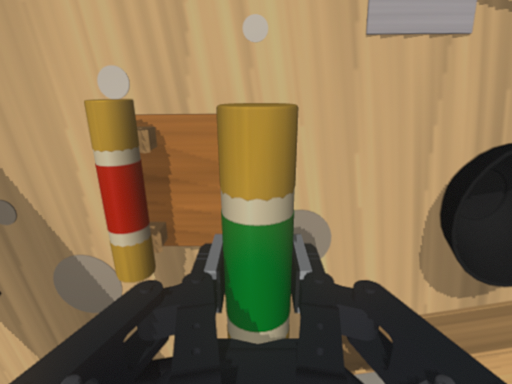

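```bash
cat > go.py <<'E'
from h import *
import sys
x,y,hd=map(float,sys.argv[1:4])
o=ctrl.get_obs();M=Rt(o['eef_rot']);h=np.degrees(np.arctan2(M[1,0],M[0,0]))
print(h,o['eef_pos'],'off',np.round(M.T@(np.array([x,y,o['eef_pos'][2]])-o['eef_pos']),4),'spin',round((h-hd+180)%360-180,2))
E
python3 go.py 0.605 0.020 104.7
```

```text
80.7113185171595 [ 0.56474012 -0.30885598  0.29764226] off [ 0.331  -0.0133  0.0007] spin -23.99
```

```bash
python3 -m handwheel '[{"offset":[0.05,-0.002,-0.02],"spin":-8,"grip":0},{"offset":[0.10,-0.004,-0.02],"spin":-16,"grip":0},{"offset":[0.15,-0.006,-0.02],"spin":-24,"grip":0},{"offset":[0.20,-0.008,-0.02],"spin":-24,"grip":0},{"offset":[0.25,-0.010,-0.02],"spin":-24,"grip":0},{"offset":[0.30,-0.0133,-0.02],"spin":-24,"grip":0},{"offset":[0.331,-0.0133,-0.02],"spin":-24,"grip":0},{"offset":[0.331,-0.0133,-0.02],"spin":-24,"grip":0},{"offset":[0.331,-0.0133,-0.02],"spin":-24,"grip":0},{"offset":[0.331,-0.0133,-0.02],"spin":-24,"grip":0},{"offset":[0.331,-0.0133,-0.02],"spin":-24,"grip":0}]'
python3 go.py 0.605 0.02 104.7;python3 go.py 0.605 0.02 104.7
python3 look.py w7 fuse_good clip_seat selector_grip
python3 -c "
from h import *
for n in ('scene','side'):
  p=cams.camera(n); u=proj(p,(.605,.0218,.11)).astype(int); c=p['color'][u[1]-45:u[1]+45,u[0]-60:u[0]+60,::-1]; cv2.imwrite('pics/c7'+n+'.png',cv2.resize(c,None,fx=6,fy=6,interpolation=2))"
```

```text
time_s: 11.05
eef_pos: [0.6057, 0.0183, 0.3195]
eef_rot: [-0.0, 0.611, 0.791, -0.0]
wrist_force: [1.2, -0.7, -2.6]
opening: 0.377
104.62462212601424 [0.60566429 0.01834269 0.31950869] off [ 0.0018 -0.0002  0.    ] spin -0.08
104.62462212601424 [0.60566429 0.01834269 0.31950869] off [ 0.0018 -0.0002  0.    ] spin -0.08
11.05 [0.6057 0.0183 0.3195] [0.5844 0.0987 0.2885] [ 1.1758 -0.7155 -2.5901] 0.3767242319912312
fuse_good [([259.7, 259.0], 0.92, [0.6252217279701747, -0.04996147515599489])]
clip_seat []
selector_grip []
```

View pics/w7.png

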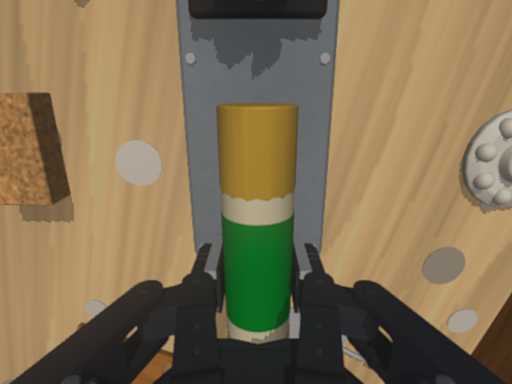

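View pics/c7scene.png

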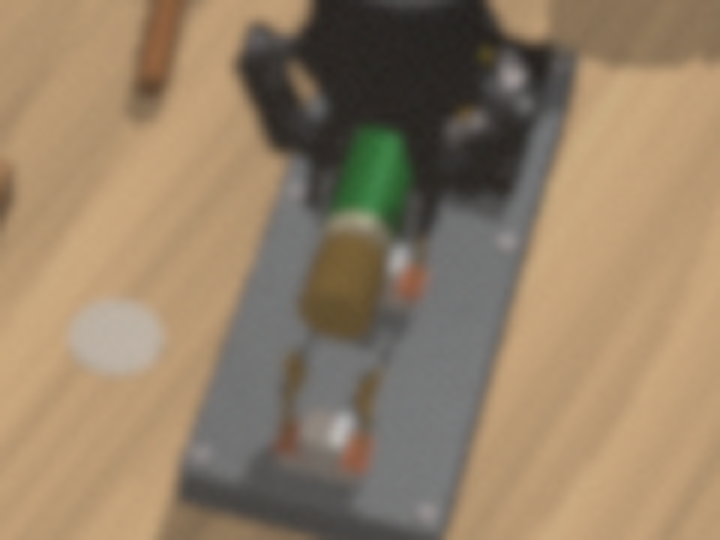

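View pics/c7side.png

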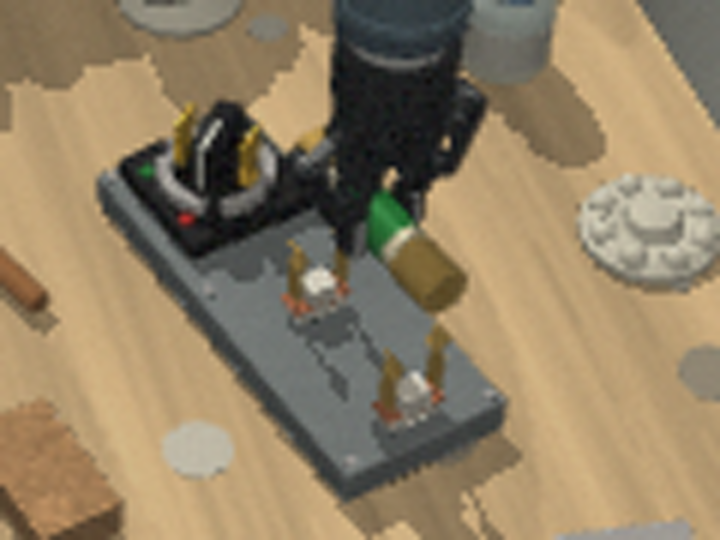

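```bash
python3 -m handwheel '[{"offset":[0.002,0,0.03],"spin":0,"grip":0},{"offset":[0.002,0,0.045],"spin":0,"grip":0},{"offset":[0.002,0,0.055],"spin":0,"grip":0},{"offset":[0.002,0,0.06],"spin":0,"grip":0},{"offset":[0.002,0,0.06],"spin":0,"grip":0}]'
python3 go.py 0.605 0.02 104.7
python3 -m handwheel '[{"offset":[0,0,0.005],"spin":0,"grip":0},{"offset":[0,0,0.01],"spin":0,"grip":0},{"offset":[0,0,0.014],"spin":0,"grip":0},{"offset":[0,0,0.018],"spin":0,"grip":0}]'
```

```text
time_s: 11.98
eef_pos: [0.6053, 0.0213, 0.2598]
eef_rot: [0.0, 0.611, 0.792, 0.0]
wrist_force: [0.5, -0.3, -2.8]
opening: 0.381
104.71193771521685 [0.60533533 0.0212849  0.25977028] off [-0.0012 -0.0007  0.    ] spin 0.01
time_s: 12.48
eef_pos: [0.6065, 0.0209, 0.2451]
eef_rot: [0.002, 0.611, 0.792, 0.001]
wrist_force: [-4.3, -1.1, 8.5]
opening: 0.38
```

```bash
python3 -m handwheel '[{"offset":[0,0,0.004],"spin":0,"grip":0},{"offset":[0,0,0.008],"spin":0,"grip":0},{"offset":[0,0,0.012],"spin":0,"grip":0},{"offset":[0,0,0.013],"spin":0,"grip":0},{"offset":[0,0,0.013],"spin":0,"grip":0}]'
python3 look.py w8 fuse_good clip_seat
python3 -c "
from h import *
for n in ('scene','side'):
  p=cams.camera(n); u=proj(p,(.605,.0218,.09)).astype(int); c=p['color'][u[1]-45:u[1]+45,u[0]-60:u[0]+60,::-1]; cv2.imwrite('pics/c8'+n+'.png',cv2.resize(c,None,fx=6,fy=6,interpolation=2))"
```

```text
time_s: 13.1
eef_pos: [0.6051, 0.0214, 0.2301]
eef_rot: [-0.0, 0.611, 0.792, -0.0]
wrist_force: [-8.1, -0.4, 12.5]
opening: 0.376
13.1 [0.6051 0.0214 0.2301] [0.5837 0.1017 0.1991] [-8.07   -0.4236 12.494 ] 0.3758336762695165
fuse_good [([255.5, 260.1], 0.95, [0.6073411132941584, 0.006265251888136036])]
clip_seat []
```

View pics/c8scene.png

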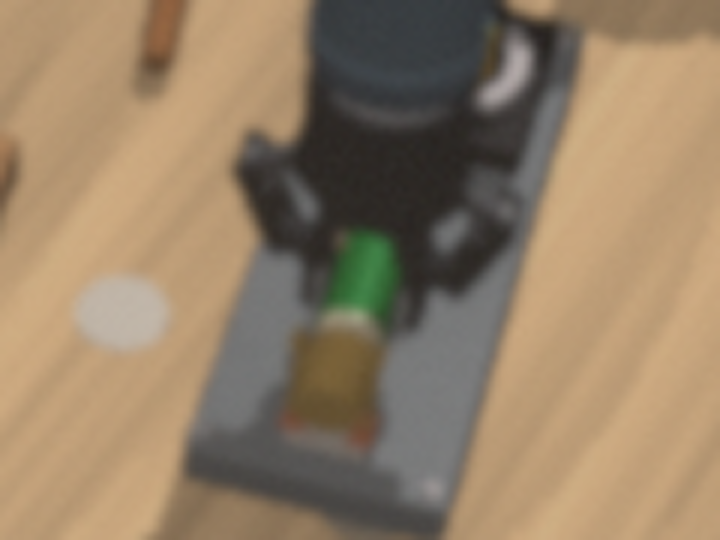

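View pics/w8.png

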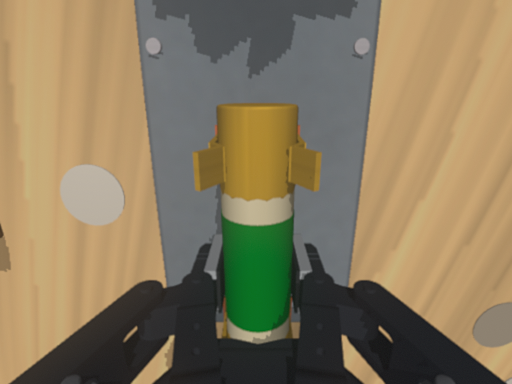

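```bash
python3 -m handwheel '[{"offset":[0,0,0.002],"spin":0,"grip":0},{"offset":[0,0,0.002],"spin":0,"grip":0}]'; python3 -m handwheel '[{"offset":[0,0,0.002],"spin":0,"grip":0},{"offset":[0,0,0.002],"spin":0,"grip":0}]'
```

```text
time_s: 13.6
eef_pos: [0.6052, 0.0214, 0.2299]
eef_rot: [-0.0, 0.611, 0.792, -0.001]
wrist_force: [-14.3, 0.3, 28.0]
opening: 0.38
time_s: 13.85
eef_pos: [0.6053, 0.0215, 0.2298]
eef_rot: [-0.0, 0.61, 0.792, -0.001]
wrist_force: [-21.9, -0.3, 40.7]
opening: 0.38
```

```bash
python3 -m handwheel '[{"offset":[0,0,-0.004],"spin":0,"grip":0},{"offset":[0,0,-0.004],"spin":0,"grip":1},{"offset":[0,0,-0.004],"spin":0,"grip":1},{"offset":[0,0,-0.004],"spin":0,"grip":1},{"offset":[0,0,-0.004],"spin":0,"grip":1},{"offset":[0,0,-0.004],"spin":0,"grip":1},{"offset":[0,0,-0.004],"spin":0,"grip":1},{"offset":[0,0,-0.05],"spin":0,"grip":1},{"offset":[0,0,-0.1],"spin":0,"grip":1},{"offset":[0,0,-0.15],"spin":0,"grip":1},{"offset":[0,0,-0.17],"spin":0,"grip":1},{"offset":[0,0,-0.17],"spin":0,"grip":1},{"offset":[0,0,-0.17],"spin":0,"grip":1}]'
python3 look.py w9 fuse_good clip_seat selector_grip
```

```text
time_s: 15.48
eef_pos: [0.6046, 0.0214, 0.3922]
eef_rot: [-0.002, 0.611, 0.792, -0.001]
wrist_force: [-0.2, 0.8, -0.6]
opening: 1.002
15.475 [0.6046 0.0214 0.3922] [0.5831 0.1017 0.3614] [-0.1778  0.808  -0.5828] 1.0017619317791389
fuse_good [([259.5, 170.9], 0.68, [0.6058353658554803, 0.01929088176113465])]
clip_seat []
selector_grip []
```

View pics/w9.png

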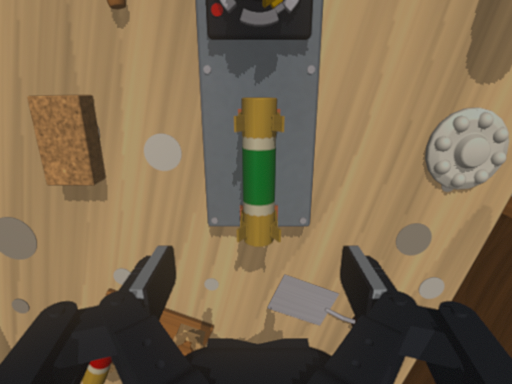

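Run:
```python
from h import *
import pickle
np.set_printoptions(precision=4,suppress=True)
a=cams.camera('scene');b=cams.camera('side')
save(a,'s10');save(b,'t10')
for n,z in (('swan',0),):
  for p in(a,b): print(n,[(r['uv'],r['confidence'],atz(p,r['uv'],z)) for r in landmark_of(p,n)+boxes_of(p,n)])
print('foot scene',atz(a,(362,150),0),'side',atz(b,(265,130),0))
for p,n in((a,'s'),(b,'t')):
  u=proj(p,(.56,.25,.08)).astype(int); c=p['color'][max(0,u[1]-70):u[1]+50,max(0,u[0]-80):u[0]+80,::-1]; cv2.imwrite('pics/c10%s.png'%n,cv2.resize(c,None,fx=4.5,fy=4.5,interpolation=2))
```

```text
swan [([361.5, 143.8], 0.92, array([0.5989, 0.4467, 0.    ])), ([359.2, 128.8], 0.94, array([0.5597, 0.5131, 0.    ]))]
swan [([264.6, 129.0], 0.87, array([0.5965, 0.429 , 0.    ])), ([264.1, 118.9], 0.89, array([0.6152, 0.5002, 0.    ]))]
foot scene [0.6131 0.4196 0.    ] side [0.5963 0.4217 0.    ]
```

View pics/c10s.png

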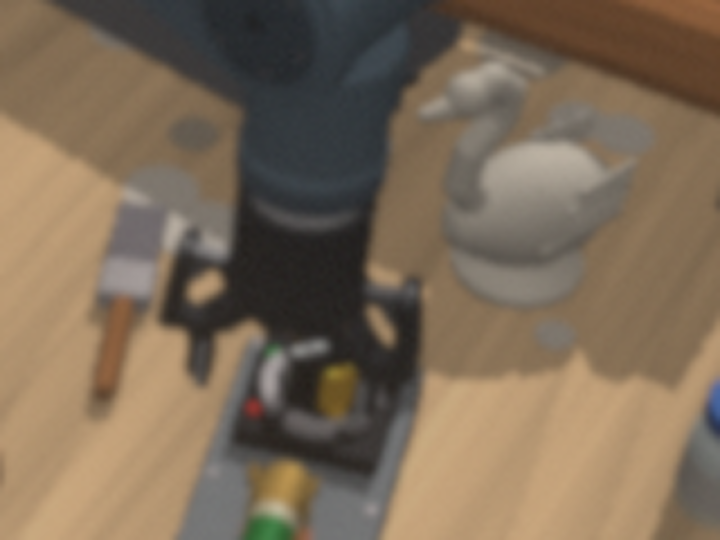

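View pics/c10t.png

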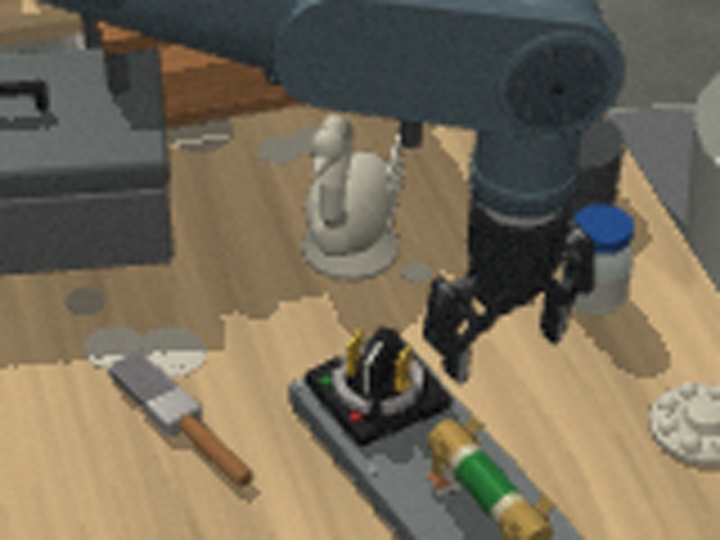

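```bash
python3 go.py 0.505 0.14 49
```

```text
104.71299137737053 [0.60520854 0.02132074 0.39454328] off [ 0.1402 -0.0668  0.    ] spin 55.71
```

```bash
python3 -m handwheel '[{"offset":[0.14,-0.067,0],"spin":56,"grip":1},{"offset":[0.14,-0.067,0],"spin":56,"grip":1},{"offset":[0.14,-0.067,0],"spin":56,"grip":1},{"offset":[0.14,-0.067,0],"spin":56,"grip":1},{"offset":[0.14,-0.067,0],"spin":56,"grip":1},{"offset":[0.14,-0.067,0],"spin":56,"grip":1},{"offset":[0.14,-0.067,0],"spin":56,"grip":1},{"offset":[0.14,-0.067,0],"spin":56,"grip":1}]'
python3 look.py w11 fuse_good selector_grip
python3 -c "
import cv2
b=cv2.imread('pics/w11.png')
cv2.imwrite('pics/z11.png',cv2.resize(b[30:190,160:360],None,fx=3.75,fy=3.75,interpolation=2))"
```

```text
time_s: 16.98
eef_pos: [0.5049, 0.1397, 0.3948]
eef_rot: [0.0, 0.911, 0.413, 0.0]
wrist_force: [1.2, -0.6, -0.9]
opening: 1.002
16.975 [0.5049 0.1397 0.3948] [0.5589 0.2022 0.3638] [ 1.1541 -0.5656 -0.8842] 1.001942626296666
fuse_good [([399.4, 190.6], 0.62, [0.6114278942386228, 0.00968001027587087])]
selector_grip [([257.8, 93.3], 0.96, [0.5578379965845158, 0.2001669462503981])]
```

View pics/w11.png

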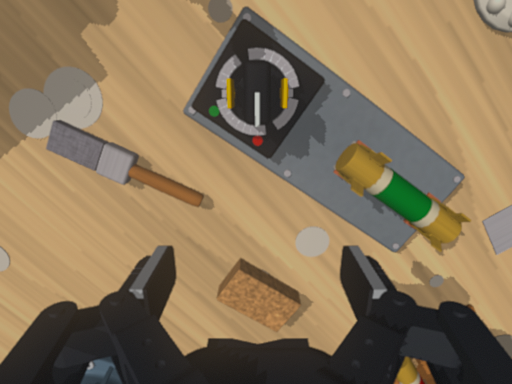

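View pics/z11.png

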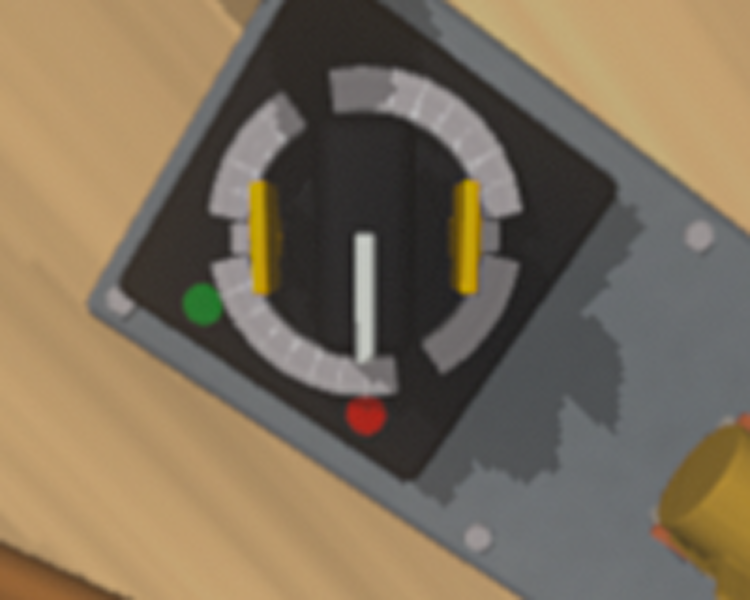

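```bash
python3 - <<'E'
from h import *
import pickle
np.set_printoptions(precision=4,suppress=True)
L=lambda n:pickle.load(open('pics/%s.pkl'%n,'rb'))
p3,o3=L('w3');p9,o9=L('w9');p,o=L('w11')
print('sel',tri([ray(p3,(230.4,46.4),o3),ray(p,(257.2,93.2),o)]))
print('fuse',tri([ray(p9,(259,177),o9),ray(p,(404,193),o)]))
for z in (.08,.095): print(atz(p,(257.2,93.2),z,o))
def crop(pp,oo,n):
  u=proj(pp,(.6048,.0218,.075),oo).astype(int);c=pp['color'][u[1]-85:u[1]+85,u[0]-85:u[0]+85,::-1].copy()
  return cv2.resize(c,(400,400),interpolation=2),u
a,u=crop(p9,o9,'');b,v=crop(p,o,'')
print(u,v);cv2.imwrite('pics/z12.png',np.hstack([a,b]))
for pp,oo in((p9,o9),(p,o)):
  print([proj(pp,np.array([.6048,.0218,.075])+s*np.array([np.cos(np.radians(104.7)),np.sin(np.radians(104.7)),0]),oo) for s in(-.075,0,.075)])
E
python3 go.py 0.558 0.2003 49
```

```text
sel (array([0.5576, 0.2007, 0.0943]), [0.00011553605670798454, 0.00011553605670808449])
fuse (array([0.6069, 0.021 , 0.0741]), [0.0020929496311444646, 0.002092949631144622])
[0.5575 0.2006 0.08  ]
[0.5576 0.2007 0.095 ]
[259 176] [401 195]
[array([259.0846, 241.1213]), array([259.2285, 176.0169]), array([259.3897,  99.706 ])]
[array([449.1916, 230.6485]), array([401.0517, 195.5808]), array([347.215 , 156.7398])]
48.734730456859054 [0.50484752 0.13968245 0.39469389] off [ 0.0806 -0.      0.    ] spin -0.27
```

View pics/z12.png

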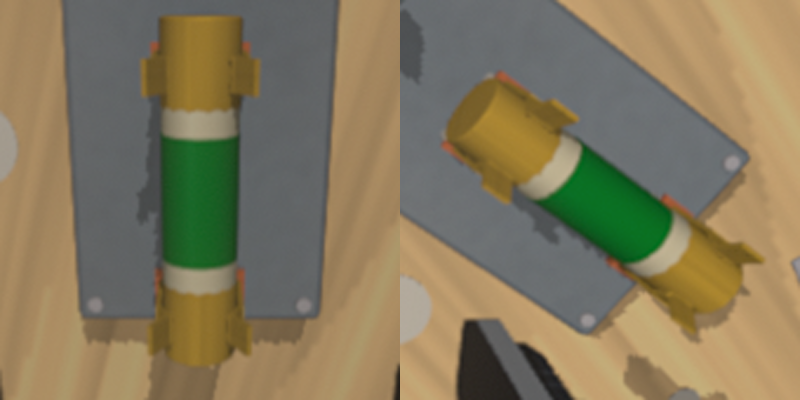

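```bash
python3 -m handwheel '[{"offset":[0.05,0,0.02],"spin":0,"grip":1},{"offset":[0.081,0,0.06],"spin":0,"grip":1},{"offset":[0.081,0,0.1],"spin":0,"grip":1},{"offset":[0.081,0,0.13],"spin":0,"grip":1},{"offset":[0.081,0,0.15],"spin":0,"grip":1},{"offset":[0.081,0,0.16],"spin":0,"grip":1},{"offset":[0.081,0,0.16],"spin":0,"grip":1},{"offset":[0.081,0,0.16],"spin":0,"grip":1}]'
python3 look.py w13 selector_grip; python3 go.py .5577 .2005 49
```

```text
time_s: 18.12
eef_pos: [0.5589, 0.2006, 0.2361]
eef_rot: [0.0, 0.911, 0.412, 0.001]
wrist_force: [0.4, -0.4, 0.0]
opening: 1.001
18.125 [0.5589 0.2006 0.2361] [0.6131 0.2631 0.2052] [ 0.3994 -0.4065  0.019 ] 1.0009983410631202
selector_grip [([253.7, 267.0], 0.89, [0.55681405804633, 0.20143957762824855])]
48.712835622556916 [0.55882413 0.20065276 0.23601327] off [-0.0009 -0.0007 -0.    ] spin -0.29
```

View pics/w13.png

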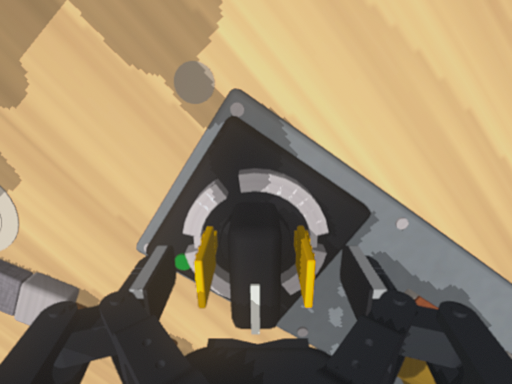

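The yellow tabs at (206,266) and (305,267) lie squarely between the pads. I'll pinch them now.

```bash
python3 -m handwheel '[{"offset":[-0.0008,-0.0007,0.001],"spin":0,"grip":0},{"offset":[-0.0008,-0.0007,0.001],"spin":0,"grip":0},{"offset":[-0.0008,-0.0007,0.001],"spin":0,"grip":0},{"offset":[-0.0008,-0.0007,0.001],"spin":0,"grip":0},{"offset":[-0.0008,-0.0007,0.001],"spin":0,"grip":0},{"offset":[-0.0008,-0.0007,0.001],"spin":0,"grip":0},{"offset":[-0.0008,-0.0007,0.001],"spin":0,"grip":0},{"offset":[-0.0008,-0.0007,0.001],"spin":0,"grip":0}]'
python3 look.py w14 selector_grip; python3 go.py .5577 .2005 49
```

```text
time_s: 19.23
eef_pos: [0.5575, 0.2007, 0.236]
eef_rot: [0.0, 0.911, 0.413, 0.0]
wrist_force: [-6.6, -1.7, 16.0]
opening: 0.416
19.225 [0.5575 0.2007 0.236 ] [0.6116 0.2632 0.205 ] [-6.6211 -1.6839 15.991 ] 0.4164320887533971
selector_grip [([256.7, 264.9], 0.77, [0.5570912189937803, 0.20144385021513198])]
48.73753055732432 [0.55746878 0.20069279 0.2359634 ] off [0.     0.0003 0.    ] spin -0.26
```

View pics/w14.png

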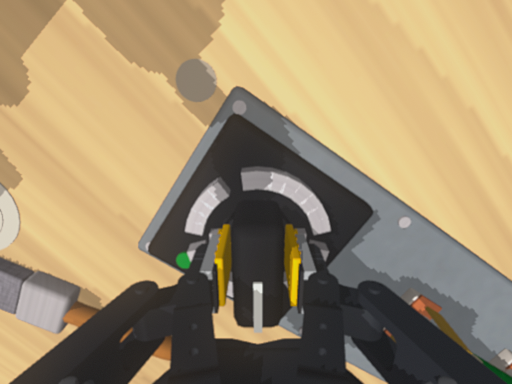

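```bash
python3 -m handwheel '[{"offset":[0,0,0],"spin":5,"grip":0},{"offset":[0,0,0],"spin":12,"grip":0},{"offset":[0,0,0],"spin":19,"grip":0},{"offset":[0,0,0],"spin":26,"grip":0},{"offset":[0,0,0],"spin":33,"grip":0},{"offset":[0,0,0],"spin":40,"grip":0}]'; python3 -m handwheel '[{"offset":[0,0,0],"spin":6,"grip":0},{"offset":[0,0,0],"spin":12,"grip":0},{"offset":[0,0,0],"spin":18,"grip":0},{"offset":[0,0,0],"spin":23,"grip":0},{"offset":[0,0,0],"spin":27,"grip":0},{"offset":[0,0,0],"spin":29,"grip":0},{"offset":[0,0,0],"spin":29,"grip":0},{"offset":[0,0,0],"spin":29,"grip":0}]'
python3 look.py w15 selector_grip; python3 go.py .5577 .2005 -19.75; python3 -c "
from h import *
print(ctrl.get_obs()['torque'])"
```

```text
time_s: 20.08
eef_pos: [0.5574, 0.2008, 0.236]
eef_rot: [-0.0, 0.997, 0.074, 0.0]
wrist_force: [-7.7, 0.1, 15.3]
opening: 0.416
time_s: 21.08
eef_pos: [0.5574, 0.2009, 0.236]
eef_rot: [-0.0, 0.984, -0.176, 0.0]
wrist_force: [-7.3, -0.1, 15.3]
opening: 0.413
21.075 [0.5574 0.2009 0.236 ] [0.6345 0.1729 0.2051] [-7.3043 -0.0851 15.3474] 0.4132638974474252
selector_grip [([260.4, 268.5], 0.86, [0.555017835899581, 0.2005420490986335])]
-20.23157578714056 [0.5573864  0.20093176 0.23597085] off [0.0004 0.0003 0.    ] spin -0.48
[-0.0355989   1.19623411  0.22377618]
```

View pics/w15.png

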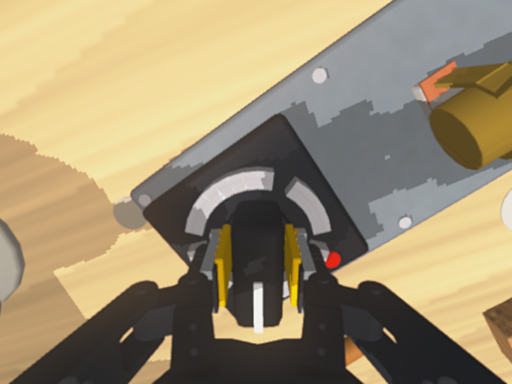

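```bash
python3 -m handwheel '[{"offset":[0,0,0],"spin":0,"grip":1},{"offset":[0,0,0],"spin":0,"grip":1},{"offset":[0,0,0],"spin":0,"grip":1},{"offset":[0,0,0],"spin":0,"grip":1},{"offset":[0,0,0],"spin":0,"grip":1},{"offset":[0,0,0],"spin":0,"grip":1},{"offset":[0,0,0],"spin":0,"grip":1},{"offset":[0,0,-0.04],"spin":0,"grip":1},{"offset":[0,0,-0.09],"spin":0,"grip":1},{"offset":[0,0,-0.15],"spin":0,"grip":1},{"offset":[-0.06,0,-0.16],"spin":0,"grip":1},{"offset":[-0.08,0,-0.16],"spin":0,"grip":1},{"offset":[-0.08,0,-0.16],"spin":0,"grip":1},{"offset":[-0.08,0,-0.16],"spin":0,"grip":1}]'
python3 look.py w16 fuse_good selector_grip swan
python3 -c "
import cv2
b=cv2.imread('pics/w16.png')
cv2.imwrite('pics/z16.png',cv2.resize(b[30:190,160:360],None,fx=3.75,fy=3.75,interpolation=2))"
```

```text
time_s: 22.92
eef_pos: [0.4828, 0.2279, 0.3931]
eef_rot: [0.0, 0.984, -0.176, -0.0]
wrist_force: [0.2, 0.2, -0.0]
opening: 0.999
22.925 [0.4828 0.2279 0.3931] [0.5599 0.1997 0.3622] [ 0.1585  0.2069 -0.0243] 0.9994579704037363
fuse_good []
selector_grip [([258.1, 95.5], 0.67, [0.5559735929860519, 0.200073848601328])]
swan [([59.4, 129.4], 0.82, [0.6047567620743004, 0.4464639875633959])]
```

View pics/w16.png

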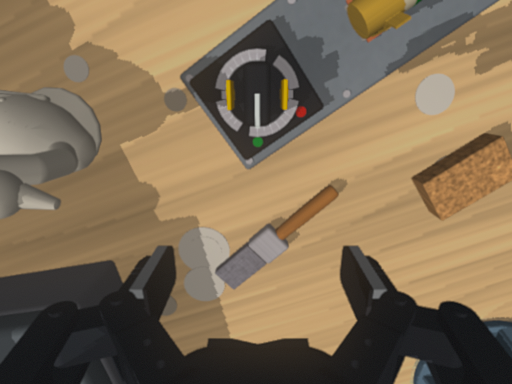

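View pics/z16.png

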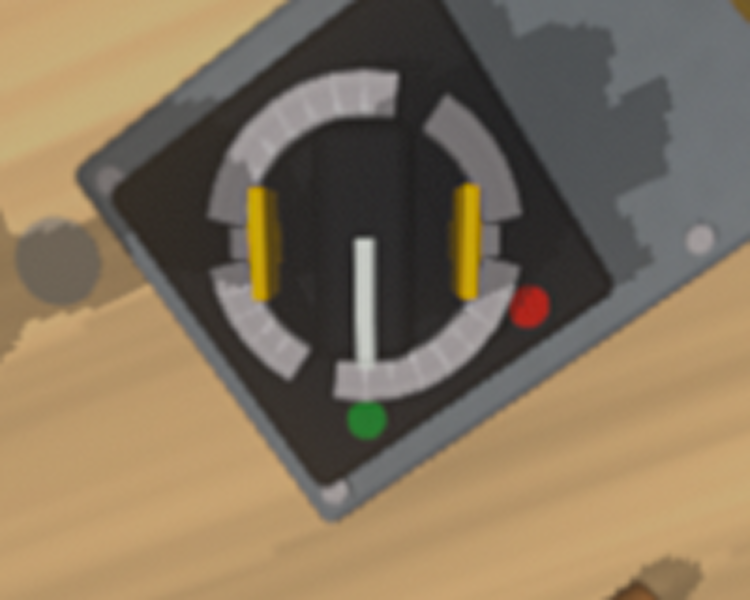

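The pointer stands at the green mark. The tab spacing matches the sprung-out view before, with the teeth in their notches. One last check on the fuses before handing in.

```bash
python3 -c "
from h import *
ims=[]
for n in ('scene','side'):
  p=cams.camera(n); u=proj(p,(.57,-.1,.05)).astype(int); c=p['color'][u[1]-90:u[1]+90,u[0]-100:u[0]+100,::-1]; ims.append(cv2.resize(c,(400,360),interpolation=2))
cv2.imwrite('pics/f.png',np.hstack(ims))"
```

```text
(no output)
```

View pics/f.png

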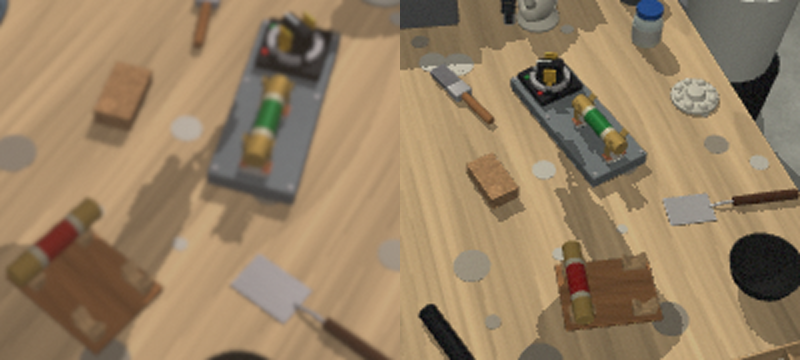

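The green fuse sits in both clips, the red fuse is still in the rack, and the swan is in place. Handing in.

```bash
python3 -c "
from bench import ctrl
print(ctrl.hand_in())"
```

```text
the job is handed in; nothing more can be done
None
```

The plaster mixer's supply is back in service, and I handed the job in at about 23 s of the 58 s allowed; no verdict was reported.

- **Fuse:** I took the green-banded fuse from the rack and pressed it into the clips. The downward force rose to 41 N with no further travel, which means it was on the rests. A two-view check after release put its centre at about 74 mm high (75 mm expected) and within about 2 mm of the seat. The sight lines in that check missed each other by about 2 mm, so it is rougher than my other measurements.
- **Selector:** I pinched both tabs, turned it 69° clockwise (about 1.20 rad) to the stop and let go. In the last picture the pointer is at the green mark, and both tabs look as far out as before, with their teeth in the notches.
- **Everything else:** In the last camera views the red-banded fuse is still in its place in the rack. The swan is upright, and its position agrees with the earlier views to within a centimetre or two, which is as well as I could measure it. The gripper was open, about 16 cm above the unit and clear of everything.

While pressing the fuse in I read a sideways force of up to 22 N, and an upward push of about 16 N during the pinch. Both were well under the 120 N wrist limit.

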